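Fluorescence check of a culture dish with the docked UV hand lamp

ROBOT

A 6-joint arm with a two-finger parallel gripper is mounted at the origin on a cart in front of the work surface, level with it; the furniture and walls round the work are solid. World frame = base frame: x ahead of the robot, y to its left, z up, the work surface at z = 0. Lengths are in m, angles in rad, forces in N, time in s.
With the tool pointing down it reaches from about 0.325 to 0.85 m from the base axis. Payload 4.4 kg.
Tool frame: the origin (TCP) lies at the very end of the fingers, on their centre line; the grasp point (between the pads) lies 19 mm behind it; z points along the fingers, y is the line along which they close (so a half turn about z gives the same grasp; the last joint's range is limited). The gripper opens to 94 mm and grips with 3 to 60 N. Pads are 16 mm wide; open, the fingers measure 119 mm over their backs; the gripper's body (75 mm by 177 mm) begins 78 mm behind the grasp point.
Start: joints at [1.008, 0.207, 1.542, -0, 1.393, -0.15], TCP at [0.23, 0.527, 0.205] pointing down, gripper open.
Joint ranges: [-2.73, 2.73], [-0.86, 2.22], [0.23, 2.46], [-1.11, 4.25], [0.08, 2.63], [-2.82, 2.82]. Speed limits (rad/s): [2.79, 2.79, 3.14, 3.14, 3.14, 3.14].

INTERFACE

Orientations are given as a rotation vector (axis times angle).
In Python, from bench import sense, eyes, arm, finder gives the robot as it stands.
- The arm moves only by the shell command python3 -m jog 'ROWS'. ROWS is JSON, a list of rows, each a list of 3 entries, a list of its own where there are three numbers: the opening, from -1 (shut) to 1 (fully open), then the shift along the tool's x, y, z scaled (see below), then the turn, a rotation vector about the tool's x, y, z scaled (see below). In form: [[hand, [tx, ty, tz], [rx, ry, rz]], ...]. A call has 1 to 5 rows; each row is the pose to reach, as a shift and turn from the pose commanded when the call began, along the tool's axes at that moment, turning the shorter way round; what a row does not reach only later rows make up. The controller multiplies each number of a shift by 0.5 m and each number of a turn by pi rad. A row lasts 1/8 s, in which the tool goes at most 62.5 mm and 10.7 degrees, less where a joint would pass 70% of its speed; a pose out of reach is approached as far as the arm can. A call with a number of a shift or a turn outside -1 to 1 is refused whole. A call with a gripper value outside its range is refused whole. The fingers move at their own pace and stop on an object; the grip force is fixed at half the most. Time passes only in rows, so rows that repeat a pose let the fingers close. It gives the time, the measured TCP pose, the force, the opening and the grip force at its end, in the units of the state.
- sense(): the state, without advancing time (a new reading comes with each control period).
- eyes.grab_frame(name): name is "scene" or "side" or "wrist"; returns a dict with "img" (420x560x3 uint8, red, green, blue), "depth" (420x560 float32, m along the optical axis (not along the pixel's ray), 0 where there is no reading), "intrinsics" (3x3 intrinsics, pixels), "dist_coeffs" ([k1, k2, p1, p2, k3] as OpenCV has them; the pictures are not rectified), "T" (4x4, takes a point from camera to world coordinates). Camera axes: x right, y down, z forward; pixel columns grow to the right and rows downward; lengths in m; the calibration is good to about 2 mm. A picture is of the moment at which its call begins.
- arm.finish_job(): hands the job in; it is judged then, once.
Trained networks look in a picture, given as the dict that the camera call returned (one of the last four; its "shot" number tells which), for a name from the list of things; names that differ only in an ending like _2 or _b are one class to them, and where a whole thing is asked for, a point or a joint stands for the part that bears it (a point fixed in the world has none). Each returns a list of dicts, best first, with "confidence" (0 to 1); they miss things now and then, are a little off and sometimes report something else, mostly with a low value. They report only what shows in the picture. A call takes as long as a camera call. They do not tell look-alikes from the thing itself.
- finder.cut_out(picture, name): "region" (420x560 bool, what is visible of it) and "extent" ([left, top, right, bottom] in pixels, round what is visible of it).
The state is a dict: "clock": time; "joint_positions": joint angles; "joint_velocities": joint speeds; "tau": joint torques, N m; "eef_pos": TCP position; "tcp_rot": TCP orientation; "force": force on the tool from outside, world axes, zero at the start; "torque": the same for the moment, N m; "gripper_width": finger opening in m; "gripper_force": force on a finger pad.
Only numpy, scipy, OpenCV 4.12 (cv2) and the standard library are available. Lean on these libraries where they do the work, as an engineer would, in place of code of your own. Each camera call takes 0.05 s, during which the arm holds its last target. There are 200 camera calls.

TASK

Check the culture dish under the UV hand lamp. While the lamp is still sitting in its dock, push its power slide forward to the green dot; then draw the lamp out of the dock, turn it so that its violet window faces straight down, and finish holding it there, still in the gripper, with the window centred about 10 cm above the dish. Keep the slide on the green dot, do not touch the dish with the lamp, and leave everything else where it stands.

Things in the scene. Friction and masses are not known exactly. Their poses are not given: they have to be found in the camera images.
- uv_lamp: White hand UV lamp, 210 mm long, about 0.26 kg. Origin: centre of the violet window on the head's underside. Own x runs along the lamp to the handle's end, y across, z out of the back (away from the window). Head: x -45 to 45 mm, 60 mm wide, z 0 to 36; narrows to the handle at x 60. It starts in the dock, x axis rising 50 degrees above level, back looking up towards the robot's side.
- lamp_grip (a point): Middle of the handle's dark ribbed pads, where to grip across lamp y; at lamp x = 88, y = 0, z = 21 mm. The handle is 40 mm wide (y -20 to 20), z 6 to 36 mm, from lamp x 60 to 165 mm. The centre of mass lies near lamp x = 50 mm, towards the head.
- power_slide (a joint): The lamp's black power slide: 0 = rear end of its track (white dots, off, lamp x = 146 mm), grows when pushed forward along the lamp's -x towards the head; 0.026 m = green dots (lamp x = 120 mm), 0.040 m = front end (red dots, full). About 2 N of friction, no spring, no clicks; it starts between 0 and 0.012.
- slide_grip (a point): Top centre of the power slide's grip: a black block 13 mm (lamp x) by 14 mm (lamp y), standing 16 mm proud of the lamp's back on its centre line (this point is at lamp z = 52 mm); a white line across its top marks its centre.
- dock: Grey dock, fixed; base 150 x 92 x 14 mm, origin under its centre, own x = lamp x seen from above. Its sloping pocket holds the lamp's head: cheeks 39 mm either side of the middle, up to 100 mm high; foot stop at lamp x -45 mm; bed below up to lamp x 44; cover over the back up to lamp x 2; 2 to 3 mm clear. Draw the lamp 60 mm or more along its own +x before turning it.
- dock_seat (a point): The point of the dock where the centre of the lamp's window (uv_lamp) lies when the lamp is seated; 55 mm above the worktop.
- dish: Round clear culture dish, pale pink, 59 mm across, 14 mm high, flat on the worktop; origin at the centre of its underside.
- marker_black: Black and white marker lying, 129 mm long, 13 mm thick, leave alone.
- timer: White bench timer, 64 x 66 x 18 mm, leave alone. Origin under its centre.
- tape_roll: Yellow tape roll lying flat, 60 mm across, 20 mm high, leave alone.
- marker_red: Red and white marker lying, 121 mm long, 13 mm thick, leave alone.
Things that resemble listed ones, but are neither listed nor needed, are in the scene too. What is shaped like the dish but blue or brown is not meant.

How it is judged:
By the outcome, as a careful person would: the job done as asked, in the order asked, and still so for the second after the job is handed in, while the arm keeps its last pose, push and grip.
It also fails if it takes over 48 s, if anything falls off the work surface, if the arm or the gripper's body presses on something with over 40 N, if the wrist force passes 120 N, or if a joint passes its speed limit or range.

## Working session

There is one attempt and no reset: what is moved stays moved. The work goes in short steps, Python scripts to look and compute and a shell command to move; the robot and the scene stay as the last step left them, time stands still between calls to the robot, and variables do not carry over. Pictures are saved under pics/ and viewed, at most 10 in all, crops included, and the job is handed in when it is done.

```bash
ls; mkdir -p pics; python3 - <<'E'
from bench import sense, eyes, finder
import cv2,numpy as np,pickle
s=sense();print({k:np.round(v,3).tolist() for k,v in s.items()})
for n in["scene","side"]:
    p=eyes.grab_frame(n);cv2.imwrite(f"pics/{n}0.png",p["img"][...,::-1])
    pickle.dump(p,open(f"{n}0.pkl","wb"))
    print(n,np.round(p["T"],3).tolist(),p["intrinsics"].tolist(),p["dist_coeffs"])
    for o in["uv_lamp","dish","dock","power_slide","timer","tape_roll"]:
        for d in finder.cut_out(p,o)[:3]:
            m=d["region"];z=p["depth"];v,u=np.nonzero(m&(z>0))
            if len(u)==0: continue
            q=cv2.undistortPoints(np.float32(np.c_[u,v])[:,None],p["intrinsics"],np.array(p["dist_coeffs"]))[:,0]
            zz=z[v,u][:,None];P=np.c_[q*zz,zz]@p["T"][:3,:3].T+p["T"][:3,3]
            print(o,round(d["confidence"],2),d["extent"],"med",np.round(np.median(P,0),3),"lo",np.round(np.percentile(P,2,0),3),"hi",np.round(np.percentile(P,98,0),3))
E
```

```text
pics
{'clock': 0.0, 'joint_positions': [1.008, 0.207, 1.543, 0.0, 1.394, -0.15], 'joint_velocities': [0.0, 0.0, -0.002, -0.0, -0.002, 0.0], 'tau': [0.002, -37.09, -28.141, 0.07, 0.036, -0.0], 'eef_pos': [0.23, 0.526, 0.204], 'tcp_rot': [-0.642, -3.074, 0.003], 'force': [0.819, -0.441, -0.625], 'torque': [0.013, -0.015, -0.048], 'gripper_force': 0.0, 'gripper_width': 0.094}
scene [[0.897, -0.204, 0.392, 0.121], [-0.441, -0.457, 0.772, -0.912], [0.022, -0.866, -0.5, 0.708], [0.0, 0.0, 0.0, 1.0]] [[450.75784091665116, 0.0, 283.7847771631194], [0.0, 450.75784091665116, 213.32422839925954], [0.0, 0.0, 1.0]] [-0.12842515  0.          0.          0.          0.        ]
uv_lamp 0.67 [232.5, 150.0, 266.1, 201.4] med [0.571 0.204 0.137] lo [0.517 0.173 0.083] hi [0.626 0.233 0.2  ]
dish 0.86 [294.3, 271.0, 325.6, 287.5] med [ 0.582 -0.15   0.015] lo [ 0.556 -0.175  0.001] hi [ 0.61  -0.12   0.018]
dish 0.78 [266.4, 290.2, 295.8, 312.1] med [ 0.483 -0.202  0.016] lo [ 0.458 -0.227  0.   ] hi [ 0.515 -0.155  0.018]
dish 0.65 [262.1, 266.1, 286.7, 284.2] med [ 0.504 -0.104  0.014] lo [ 0.479 -0.
[... 1031 characters left out ...]
]
dish 0.85 [222.4, 329.7, 252.8, 360.5] med [ 0.379 -0.176  0.013] lo [ 0.352 -0.201  0.   ] hi [ 0.407 -0.146  0.016]
dish 0.8 [272.0, 319.8, 309.0, 348.3] med [ 0.483 -0.203  0.013] lo [ 0.456 -0.228 -0.001] hi [ 0.512 -0.173  0.016]
dock 0.64 [193.8, 177.7, 262.2, 233.7] med [0.503 0.166 0.04 ] lo [0.453 0.138 0.004] hi [0.591 0.22  0.086]
power_slide 0.38 [241.3, 137.0, 248.1, 144.4] med [0.586 0.212 0.188] lo [0.58  0.209 0.181] hi [0.595 0.221 0.195]
timer 0.65 [279.5, 235.0, 317.5, 263.1] med [ 0.607 -0.017  0.014] lo [ 0.578 -0.046  0.   ] hi [0.644 0.02  0.018]
tape_roll 0.61 [360.1, 291.0, 391.4, 320.0] med [ 0.659 -0.229  0.018] lo [ 0.635 -0.254  0.   ] hi [ 0.688 -0.2    0.021]
```

```bash
python3 - <<'E'
import cv2
a=cv2.imread("pics/side0.png");cv2.imwrite("pics/side0c.png",cv2.resize(a[90:390,150:430],None,fx=2,fy=2,interpolation=cv2.INTER_CUBIC)[:600])
E
```

```text
(no output)
```

View pics/side0c.png

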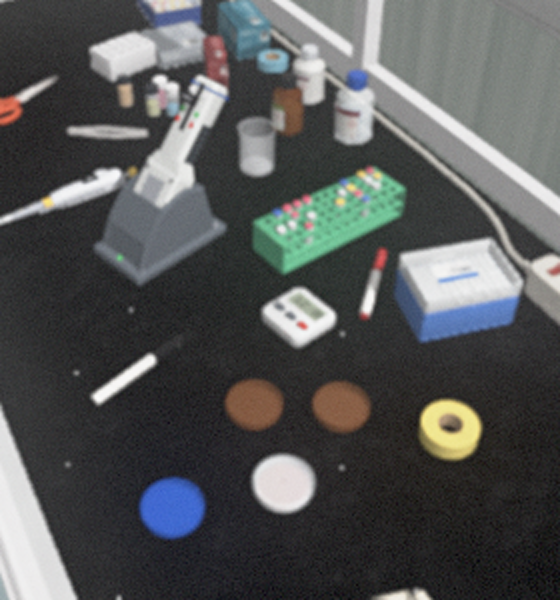

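View pics/scene0.png

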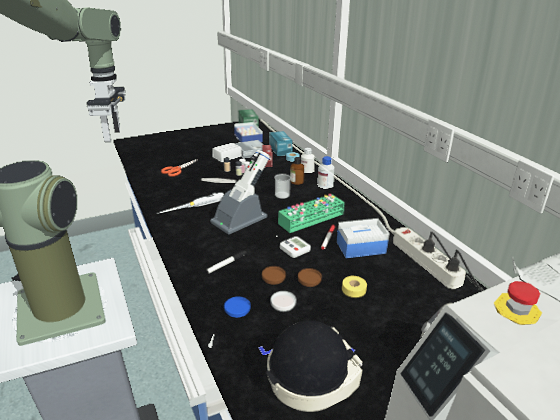

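```bash
cat > h.py <<'E'
import numpy as np,cv2,pickle
from scipy.spatial.transform import Rotation as Ro
from bench import sense,eyes,finder
C,S=np.cos(np.radians(50)),np.sin(np.radians(50))
def lampR(psi,el=50):
    C,S=np.cos(np.radians(el)),np.sin(np.radians(el));c,s=np.cos(psi),np.sin(psi)
    return np.array([[C*c,-s,-S*c],[C*s,c,-S*s],[S,0,C]])   # columns x y z
F=np.diag([-1.,1,-1])       # tool axes in lamp axes
def go(p,R):
    s=sense();R0=Ro.from_rotvec(s["tcp_rot"]).as_matrix()
    print("shift",np.round(R0.T@(np.array(p)-s["eef_pos"])/.5,4).tolist(),"turn",np.round(Ro.from_matrix(R0.T@R).as_rotvec()/np.pi,4).tolist())
def cloud(p,m=None):
    z=p["depth"];m=(z>0) if m is None else m&(z>0);v,u=np.nonzero(m)
    q=cv2.undistortPoints(np.float32(np.c_[u,v])[:,None],p["intrinsics"],np.array(p["dist_coeffs"]))[:,0]
    zz=z[v,u][:,None];return np.c_[q*zz,zz]@p["T"][:3,:3].T+p["T"][:3,3],u,v
def proj(p,X):
    Ti=np.linalg.inv(p["T"]);r=cv2.Rodrigues(Ti[:3,:3])[0]
    return cv2.projectPoints(np.float64(X).reshape(-1,3),r,Ti[:3,3],p["intrinsics"],np.array(p["dist_coeffs"]))[0][:,0]
E
python3 - <<'E'
from h import *
p=pickle.load(open("side0.pkl","rb"))
P,u,v=cloud(p)
m=(u>215)&(u<268)&(v>125)&(v<195)&(np.linalg.norm(P-[.57,.205,.135],axis=1)<.1)&(P[:,2]>.1)
Q=P[m];c=Q.mean(0);w=np.linalg.svd(Q-c)[2];print(len(Q),c,w)
a=w[0]*np.sign(w[0][2]);psi=np.arctan2(a[1],a[0]);print("psi",np.degrees(psi),"el",np.degrees(np.arcsin(a[2])))
w_=eyes.grab_frame("wrist");s=sense();R0=Ro.from_rotvec(s["tcp_rot"]).as_matrix()
print("cam in tool",np.round(R0.T@(w_["T"][:3,3]-s["eef_pos"]),3),np.round(R0.T@w_["T"][:3,:3],2).tolist())
L=lampR(psi);go(c+.2*L[:,2],L@F)
E
```

```text
1064 [0.57803756 0.20519822 0.14864935] [[-0.62541798 -0.17326967 -0.76080876]
 [-0.54730366  0.79237358  0.2694491 ]
 [-0.5561574  -0.58491173  0.5903958 ]]
psi 15.485189938845323 el 49.53554876625495
cam in tool [ 0.067 -0.001 -0.18 ] [[-0.0, -0.97, -0.23], [1.0, -0.0, 0.0], [-0.0, -0.23, 0.97]]
shift [-0.6573, -0.5043, -0.1435] turn [-0.0946, -0.2666, -0.2029]
```

```bash
python3 -m jog '[[1,[-0.65,-0.5,-0.14],[-0.095,-0.265,-0.2]],[1,[-0.65,-0.5,-0.14],[-0.095,-0.265,-0.2]],[1,[-0.65,-0.5,-0.14],[-0.095,-0.265,-0.2]],[1,[-0.65,-0.5,-0.14],[-0.095,-0.265,-0.2]],[1,[-0.65,-0.5,-0.14],[-0.095,-0.265,-0.2]]]'; python3 - <<'E'
from h import *
L=lampR(np.radians(18));go(np.array([.578,.205,.149])+.2*L[:,2],L@F)
E
```

```text
clock: 1.38
eef_pos: [0.3763, 0.2619, 0.2579]
tcp_rot: [-0.185, 2.394, 0.133]
force: [0.3, -1.0, 0.5]
gripper_width: 0.0944
gripper_force: 0.0
shift [-0.0884, -0.2225, 0.0145] turn [-0.0232, -0.0401, -0.0416]
```

```bash
python3 -m jog '[[1,[-0.09,-0.22,0.015],[-0.023,-0.04,-0.042]],[1,[-0.09,-0.22,0.015],[-0.023,-0.04,-0.042]],[1,[-0.09,-0.22,0.015],[-0.023,-0.04,-0.042]],[1,[-0.09,-0.22,0.015],[-0.023,-0.04,-0.042]]]'; python3 - <<'E'
from h import *
p=eyes.grab_frame("wrist");pickle.dump(p,open("w1.pkl","wb"));cv2.imwrite("pics/w1.png",p["img"][...,::-1])
for o in["uv_lamp","power_slide","slide_grip","lamp_grip","dock"]:
    for d in finder.cut_out(p,o)[:2]:
        P,u,v=cloud(p,d["region"]);print(o,round(d["confidence"],2),d["extent"],np.round(np.median(P,0),4))
print(sense()["tcp_rot"],sense()["eef_pos"])
E
```

```text
clock: 1.88
eef_pos: [0.4264, 0.1674, 0.2719]
tcp_rot: [-0.345, 2.271, 0.169]
force: [-0.2, 0.3, 0.1]
gripper_width: 0.0941
gripper_force: 0.0
uv_lamp 0.78 [250.5, 118.7, 304.2, 253.4] [0.5532 0.2092 0.128 ]
power_slide 0.52 [272.9, 228.6, 285.3, 239.7] [0.5834 0.216  0.1903]
slide_grip 0.7 [273.6, 224.4, 287.9, 240.0] [0.5835 0.2158 0.1903]
lamp_grip 0.76 [254.3, 120.1, 310.7, 253.0] [0.5534 0.2094 0.1267]
dock 0.72 [233.4, 28.2, 320.2, 153.7] [0.4823 0.1835 0.0492]
[-0.34514245  2.27426234  0.17065167] [0.42577006 0.16904137 0.27125417]
```

View pics/w1.png

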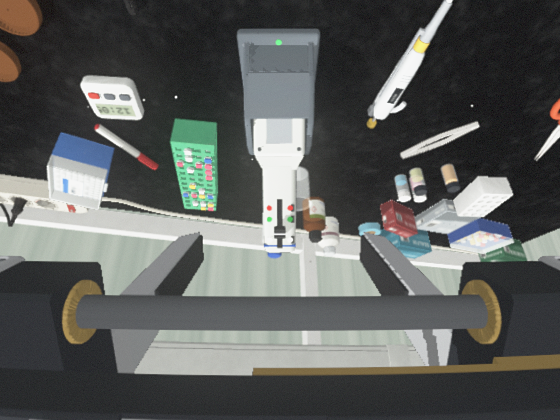

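```bash
cat >> h.py <<'E'
def lampfit(p,u0,u1,v0,v1,el=50):
    P,u,v=cloud(p);b=(u>=u0)&(u<u1)&(v>=v0)&(v<v1);P,u,v=P[b],u[b],v[b];I=p["img"][v,u].astype(int)
    r,g,bl=I.T;red=(r-np.maximum(g,bl)>50);grn=(g-np.maximum(r,bl)>35)
    out={}
    for n,m in(("red",red),("grn",grn)):
        mask=np.zeros(p["depth"].shape,np.uint8);mask[v[m],u[m]]=1
        k,_,st,ce=cv2.connectedComponentsWithStats(mask)
        print(n,[(np.round(ce[i],1).tolist(),int(st[i,4])) for i in range(1,k)])
    return P,u,v,I,red,grn
E
python3 - <<'E'
from h import *
p=pickle.load(open("w1.pkl","rb"));print(p["intrinsics"][0,0],np.round(p["T"][:3,3],3))
P,u,v,I,red,grn=lampfit(p,255,306,160,252)
for n,m in(("red",red),("grn",grn)):
    for side in(0,1):
        k=m&((u>280)==side);print(n,side,k.sum(),np.round(P[k].mean(0),4) if k.sum() else '')
# white handle back: iterate plane fit
m=(I.min(1)>140)&(v>165)&(v<222)&(np.linalg.norm(P-[.575,.21,.165],axis=1)<.08)
Q=P[m]
for _ in range(4):
    c=Q.mean(0);w=np.linalg.svd(Q-c,full_matrices=False)[2];d=(Q-c)@w[2];Q=Q[abs(d)<max(.0015,2*d.std()*.7)]
print("plane n",w[2],len(Q),d.std(),"axis",w[0],np.degrees(np.arctan2(w[0][1],w[0][0])),np.degrees(np.arcsin(abs(w[0][2]))),"yaw from n",np.degrees(np.arctan2(w[2][1],w[2][0])),"c",c)
a=cv2.resize(p["img"][110:260,230:330],None,fx=4,fy=4,interpolation=cv2.INTER_CUBIC);cv2.imwrite("pics/w1c.png",a[...,::-1])
E
```

```text
317.79872534720965 [0.255 0.113 0.341]
red [([268.9, 207.7], 24), ([289.8, 207.5], 28)]
grn [([269.0, 219.0], 21), ([289.6, 218.8], 28)]
red 0 24 [0.5813 0.202  0.1601]
red 1 28 [0.5738 0.2261 0.1601]
grn 0 21 [0.5899 0.2046 0.171 ]
grn 1 28 [0.5827 0.2286 0.1708]
plane n [ 0.73212058  0.23119939 -0.64073887] 1295 0.0006932616653116449 axis [0.62123606 0.15920143 0.76728135] 14.37361697998938 50.11037979822372 yaw from n 17.525811819503396 c [0.56511819 0.21004665 0.14331362]
```

View pics/w1c.png

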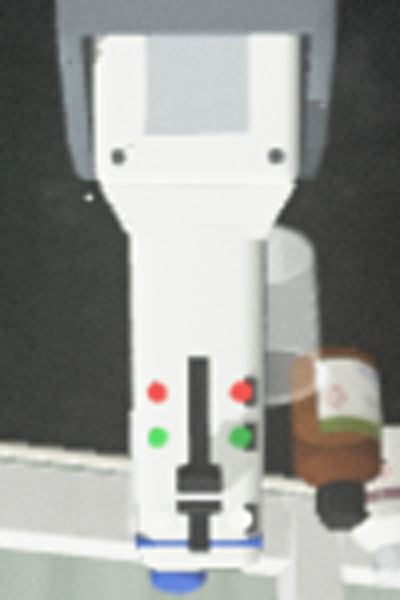

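```bash
cat >> h.py <<'E'
PSI=np.radians(17.2);L=lampR(PSI);O=np.array([.5819,.2153,.1655])-L@[.113,0,.036]
def W(x,y,z): return O+L@np.array([x,y,z])/1000
def lampx(p,uv,z):  # pixel -> lamp x,y (mm) on lamp plane z
    q=cv2.undistortPoints(np.float32([[uv]]),p["intrinsics"],np.array(p["dist_coeffs"]))[0,0]
    d=L.T@p["T"][:3,:3]@[q[0],q[1],1];c=L.T@(p["T"][:3,3]-O);t=(z/1000-c[2])/d[2];return (c+t*d)*1000
E
python3 - <<'E'
from h import *
p=pickle.load(open("w1.pkl","rb"));print("O",O)
for n,uv,z in(("line",(280,234),52),("redL",(268.9,207.7),36),("redR",(289.8,207.5),36),("grnL",(269,219),36),("grnR",(289.6,218.8),36)):print(n,np.round(lampx(p,uv,z),1))
x=lampx(p,(280,234),52)[0]
go(W(x,0,100),L@F)
E
```

```text
O [0.53885764 0.20197616 0.05579662]
line [134.4   0.6  52. ]
redL [106.1 -12.5  36. ]
redR [106.   12.7  36. ]
grnL [120.1 -12.5  36. ]
grnR [120.   12.5  36. ]
shift [-0.0966, -0.0065, 0.255] turn [0.0037, -0.0081, -0.0014]
```

```bash
python3 -m jog '[[-0.15,[-0.0966,-0.0065,0.1],[0.0037,-0.0081,-0.0014]],[-0.15,[-0.0966,-0.0065,0.18],[0.0037,-0.0081,-0.0014]],[-0.15,[-0.0966,-0.0065,0.255],[0.0037,-0.0081,-0.0014]],[-0.15,[-0.0966,-0.0065,0.255],[0.0037,-0.0081,-0.0014]],[-0.15,[-0.0966,-0.0065,0.255],[0.0037,-0.0081,-0.0014]]]'; python3 - <<'E'
from h import *
p=eyes.grab_frame("wrist");pickle.dump(p,open("w2.pkl","wb"));cv2.imwrite("pics/w2.png",p["img"][...,::-1])
for x,y in((106,-12.5),(106,12.5),(120,-12.5),(120,12.5)):print(np.round(proj(p,W(x,y,36)),1))
print(proj(p,W(134.4,0,52)))
P,u,v,I,red,grn=lampfit(p,200,360,100,330)
go(W(134.4,0,39.5),L@F)
E
```

```text
clock: 2.8
eef_pos: [0.5479, 0.2056, 0.2235]
tcp_rot: [-0.342, 2.248, 0.159]
force: [-0.2, 0.2, -0.0]
gripper_width: 0.0474
gripper_force: 0.0
[[264.  183.4]]
[[296.2 183.4]]
[[264.2 201. ]]
[[296.  201.1]]
[[280.03402561 224.28829906]]
red [([263.9, 183.5], 58), ([296.1, 183.5], 62)]
grn [([201.0, 159.0], 1), ([202.0, 168.0], 1), ([202.0, 172.0], 1), ([264.1, 201.0], 63), ([295.8, 201.1], 64)]
shift [0.003, -0.0004, 0.1228] turn [0.0001, 0.0008, 0.0003]
```

View pics/w2.png

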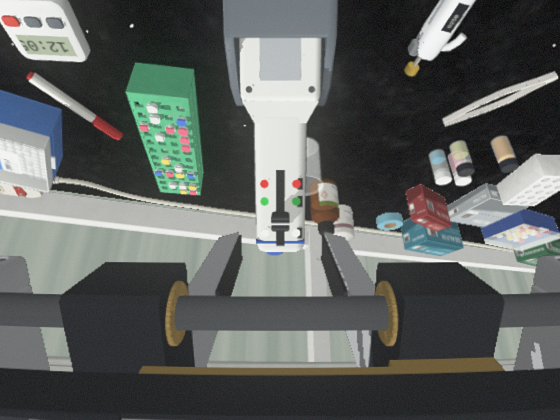

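```bash
python3 - <<'E'
from h import *
p=pickle.load(open("w2.pkl","rb"));print([(v,int(p["img"][v,274:287].mean())) for v in range(210,238)])
E
python3 -m jog '[[-0.15,[0.003,0,0.07],[0,0,0]],[-0.15,[0.003,0,0.123],[0,0,0]],[-0.15,[0.003,0,0.123],[0,0,0]]]'
```

```text
[(210, 111), (211, 92), (212, 63), (213, 60), (214, 60), (215, 61), (216, 63), (217, 68), (218, 82), (219, 87), (220, 68), (221, 65), (222, 101), (223, 182), (224, 225), (225, 116), (226, 66), (227, 67), (228, 77), (229, 87), (230, 77), (231, 97), (232, 125), (233, 125), (234, 125), (235, 125), (236, 125), (237, 124)]
clock: 3.22
eef_pos: [0.5931, 0.2176, 0.1836]
tcp_rot: [-0.338, 2.247, 0.158]
force: [0.0, -1.3, -0.0]
gripper_width: 0.0403
gripper_force: 0.0
```

```bash
python3 -m jog '[[-1,[0,0,0],[0,0,0]],[-1,[0,0,0],[0,0,0]],[-1,[0,0,0],[0,0,0]],[-1,[0,0,0],[0,0,0]]]'; python3 - <<'E'
from h import *
s=sense();print((L.T@(s["eef_pos"]-O)*1000).round(1),s["force"],s["gripper_width"])
p=eyes.grab_frame("wrist")
print([(v,int(p["img"][v,276:285].mean())) for v in range(195,225)])
print("134,120:",proj(p,[W(134,0,52),W(120,0,52)]))
P,u,v,I,red,grn=lampfit(p,200,360,100,230)
print(proj(p,[W(106,-12.5,36),W(120,-12.5,36)]))
E
```

```text
clock: 3.72
eef_pos: [0.5935, 0.2174, 0.1842]
tcp_rot: [-0.338, 2.245, 0.158]
force: [-2.1, 1.3, 2.3]
gripper_width: 0.0135
gripper_force: 30.0
[134.8  -1.4  39.1] [-2.05278475  1.31057929  2.2570938 ] 0.013541795322043661
[(195, 76), (196, 76), (197, 77), (198, 76), (199, 75), (200, 72), (201, 71), (202, 71), (203, 72), (204, 72), (205, 71), (206, 71), (207, 71), (208, 69), (209, 70), (210, 69), (211, 69), (212, 68), (213, 68), (214, 68), (215, 68), (216, 68), (217, 67), (218, 66), (219, 66), (220, 66), (221, 66), (222, 66), (223, 65), (224, 65)]
134,120: [[283.63454641 253.92028994]
 [283.6505822  230.06650264]]
red [([260.2, 199.6], 105), ([302.9, 199.8], 103)]
grn [([260.7, 222.2], 102), ([302.2, 222.7], 101)]
[[262.28993619 199.25303077]
 [262.6413284  222.11994063]]
```

```bash
python3 -m jog '[[-1,[0.01,0,0],[0,0,0]],[-1,[0.02,0,0],[0,0,0]],[-1,[0.028,0,0],[0,0,0]],[-1,[0.028,0,0],[0,0,0]]]'; python3 - <<'E'
from h import *
s=sense();print((L.T@(s["eef_pos"]-O)*1000).round(1),s["force"],s["gripper_width"])
p=eyes.grab_frame("wrist");pickle.dump(p,open("w3.pkl","wb"));cv2.imwrite("pics/w3.png",cv2.resize(p["img"][130:310,180:400],None,fx=3,fy=3)[...,::-1])
print([(v,int(p["img"][v,279:287].mean())) for v in range(235,275)])
print("134,120:",proj(p,[W(134,0,52),W(120,0,52)]))
P,u,v,I,red,grn=lampfit(p,200,360,100,270)
print(proj(p,[W(106,-12.5,36),W(120,-12.5,36)]))
E
```

```text
clock: 4.28
eef_pos: [0.5837, 0.2144, 0.1711]
tcp_rot: [-0.338, 2.249, 0.157]
force: [-1.3, 0.7, 1.9]
gripper_width: 0.0136
gripper_force: 30.0
[118.2  -1.4  38.4] [-1.32251907  0.69981711  1.87840228] 0.01360425203521152
[(235, 59), (236, 56), (237, 55), (238, 54), (239, 54), (240, 54), (241, 54), (242, 54), (243, 54), (244, 54), (245, 55), (246, 60), (247, 72), (248, 70), (249, 59), (250, 54), (251, 54), (252, 77), (253, 138), (254, 190), (255, 170), (256, 77), (257, 53), (258, 57), (259, 62), (260, 76), (261, 82), (262, 68), (263, 61), (264, 62), (265, 61), (266, 61), (267, 61), (268, 60), (269, 61), (270, 59), (271, 60), (272, 60), (273, 60), (274, 60)]
134,120: [[283.50131727 281.48096626]
 [283.5078354  258.60787695]]
red [([260.8, 227.1], 98), ([302.2, 227.1], 101)]
grn []
[[262.50997816 226.59311618]
 [262.86432638 248.62012225]]
```

View pics/w3.png

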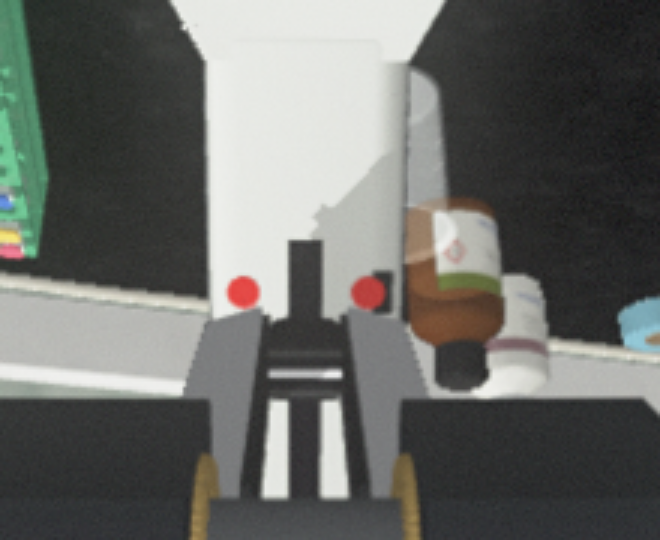

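```bash
python3 -m jog '[[-1,[-0.0054,0,0],[0,0,0]],[-1,[-0.0054,0,0],[0,0,0]],[-1,[-0.0054,0,0],[0,0,0]]]'; cat > chk.py <<'E'
from h import *
s=sense();print((L.T@(s["eef_pos"]-O)*1000).round(1),s["force"],s["gripper_width"])
p=eyes.grab_frame("wrist")
print([(v,int(p["img"][v,279:287].mean())) for v in range(240,270)])
print("120:",proj(p,[W(120,0,52),W(118,0,52)]))
P,u,v,I,red,grn=lampfit(p,200,360,100,270)
print(proj(p,[W(106,-12.5,36),W(106,12.5,36),W(120,-12.5,36)]))
E
python3 chk.py
```

```text
clock: 4.7
eef_pos: [0.5855, 0.2151, 0.1732]
tcp_rot: [-0.339, 2.249, 0.158]
force: [-1.4, 0.1, -1.5]
gripper_width: 0.0139
gripper_force: 30.0
[121.   -1.3  38.4] [-1.3830594   0.10354739 -1.49495984] 0.013932685597596499
[(240, 54), (241, 53), (242, 54), (243, 54), (244, 55), (245, 55), (246, 60), (247, 72), (248, 70), (249, 59), (250, 54), (251, 54), (252, 77), (253, 138), (254, 190), (255, 169), (256, 74), (257, 54), (258, 57), (259, 61), (260, 76), (261, 81), (262, 68), (263, 60), (264, 61), (265, 61), (266, 61), (267, 61), (268, 62), (269, 62)]
120: [[283.35192492 253.8943828 ]
 [283.35320909 250.52420711]]
red [([260.7, 222.5], 95), ([302.1, 222.8], 98)]
grn []
[[262.28199592 222.05122174]
 [304.12808999 222.00770116]
 [262.63395051 244.24444714]]
```

```bash
python3 -m jog '[[-0.2,[0,0,0],[0,0,0]],[-0.2,[0,0,0],[0,0,0]],[-0.2,[0,0,0],[0,0,0]],[-0.2,[0,0,-0.06],[0,0,0]],[-0.2,[0,0,-0.12],[0,0,0]]]'; python3 - <<'E'
from h import *
p=eyes.grab_frame("wrist")
P,u,v,I,red,grn=lampfit(p,200,360,100,300)
print(proj(p,[W(106,-12.5,36),W(106,12.5,36),W(120,-12.5,36),W(120,12.5,36),W(120,0,52)]))
print([(i,int(p["img"][i,276:286].mean())) for i in range(185,245)])
for n in("w1","w2","side0","scene0"):
    P,u,v=cloud(pickle.load(open(n+".pkl","rb")));Q=(P-O)@L*1000
    b=(Q[:,0]>60)&(Q[:,0]<116)&(abs(Q[:,1])>22)&(abs(Q[:,1])<65)&(Q[:,2]>-25)&(Q[:,2]<100);print(n,b.sum(),Q[b][:5].round())
# y centre of handle
s=sense();print((L.T@(s["eef_pos"]-O)*1000).round(1))
go(W(88,0,90),L@F)
E
```

```text
clock: 5.38
eef_pos: [0.5419, 0.2013, 0.213]
tcp_rot: [-0.338, 2.248, 0.157]
force: [0.7, 0.4, -0.2]
gripper_width: 0.0376
gripper_force: 0.0
red [([266.0, 200.0], 61), ([297.9, 200.3], 60)]
grn [([200.0, 135.0], 1), ([201.0, 146.0], 1), ([201.0, 174.0], 1), ([205.0, 180.0], 1), ([200.2, 188.1], 10), ([200.5, 195.0], 6), ([201.1, 200.6], 11), ([266.1, 217.2], 58), ([297.7, 217.4], 61)]
[[267.21642165 199.65895179]
 [299.17378039 199.63178518]
 [267.4162505  216.96578069]
 [298.96652326 216.94107819]
 [283.28615133 222.45749027]]
[(185, 226), (186, 196), (187, 114), (188, 100), (189, 101), (190, 103), (191, 102), (192, 102), (193, 102), (194, 101), (195, 103), (196, 102), (197, 102), (198, 103), (199, 102), (200, 101), (201, 101), (202, 102), (203, 101), (204, 100), (205, 100), (206, 100), (207, 99), (208, 99), (209, 97), (210, 88), (211, 63), (212, 58), (213, 60), (214, 59), (215, 61), (216, 63), (217, 73), (218, 88), (219, 76), (220, 64), (221, 75), (222, 152), (223, 232), (224, 187), (225, 83), (226, 63), (227, 71), (228, 84), (229, 81), (230, 77), (231, 95), (232, 103), (233, 102), (234, 102), (235, 102), (236, 102), (237, 103), (238, 102), (239, 102), (240, 101), (241, 102), (242, 102), (243, 101), (244, 102)]
w1 0 []
w2 0 []
side0 17 [[112. -22.  11.]
 [103. -23.  13.]
 [ 99. -22.  17.]
 [ 95. -22.  22.]
 [ 86. -22.  24.]]
scene0 4 [[101. -23.  19.]
 [ 88. -22.  27.]
 [ 85. -23.  25.]
 [ 80. -22.  20.]]
[123.9  -1.3 101.2]
shift [0.072, 0.0026, 0.022] turn [-0.0006, 0.0015, -0.0]
```

```bash
python3 -m jog '[[0.5,[0.072,0.0006,0.022],[0,0.0015,0]],[0.5,[0.072,0.0006,0.022],[0,0.0015,0]],[0.5,[0.072,0.0006,0.022],[0,0.0015,0]]]'; python3 - <<'E'
from h import *
s=sense();print((L.T@(s["eef_pos"]-O)*1000).round(1));go(W(88,-1,2),L@F)
E
```

```text
clock: 5.8
eef_pos: [0.5291, 0.1975, 0.179]
tcp_rot: [-0.338, 2.251, 0.156]
force: [-0.6, 0.5, 0.6]
gripper_width: 0.0642
gripper_force: 0.0
[87.5 -1.3 87.3]
shift [-0.0014, 0.001, 0.1707] turn [-0.0007, -0.0008, -0.0002]
```

```bash
python3 -m jog '[[0.5,[-0.001,0,0.08],[0,0,0]],[0.5,[-0.001,0,0.17],[0,0,0]],[0.5,[-0.001,0,0.17],[0,0,0]]]' && python3 -m jog '[[-1,[0,0,0],[0,0,0]],[-1,[0,0,0],[0,0,0]],[-1,[0,0,0],[0,0,0]],[-1,[0,0,0],[0,0,0]],[-1,[0,0,0],[0,0,0]]]'; python3 - <<'E'
from h import *
s=sense();print((L.T@(s["eef_pos"]-O)*1000).round(1),s["gripper_width"],s["gripper_force"])
E
```

```text
clock: 6.18
eef_pos: [0.5922, 0.219, 0.1268]
tcp_rot: [-0.337, 2.265, 0.152]
force: [0.7, -0.1, -0.4]
gripper_width: 0.0708
gripper_force: 0.0
clock: 6.8
eef_pos: [0.591, 0.2183, 0.1304]
tcp_rot: [-0.338, 2.259, 0.151]
force: [-4.0, -2.1, 6.9]
gripper_width: 0.0397
gripper_force: 30.0
[92.3  0.2  6.2] 0.039721245494127054 29.99424397945404
```

```bash
python3 -m jog '[[-1,[-0.02,0,0],[0,0,0]],[-1,[-0.04,0,0],[0,0,0]],[-1,[-0.04,0,0],[0,0,0]]]';  python3 - <<'E'
from h import *
s=sense();print((L.T@(s["eef_pos"]-O)*1000).round(1),(L.T@s["force"]).round(1),s["gripper_width"],s["gripper_force"])
p=eyes.grab_frame("wrist");cv2.imwrite("pics/w4.png",p["img"][...,::-1])
go(W(92+20,0,6),L@F)
E
```

```text
clock: 7.18
eef_pos: [0.6012, 0.2227, 0.1425]
tcp_rot: [-0.34, 2.264, 0.153]
force: [-5.6, -1.4, 0.8]
gripper_width: 0.0399
gripper_force: 30.0
[108.6   1.3   5.4] [-3.1  0.3  4.9] 0.039879866316681584 29.98552680015564
shift [-0.0066, -0.0027, -0.0013] turn [-0.001, -0.0051, -0.0003]
```

View pics/w4.png

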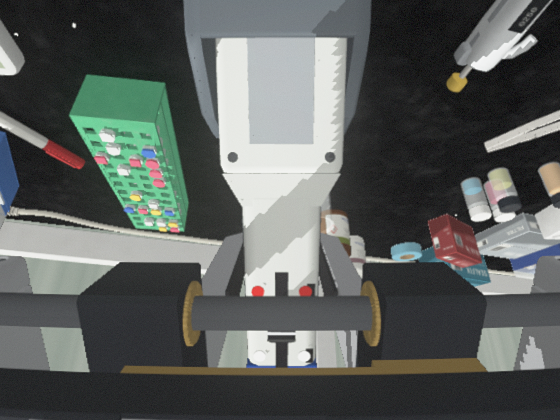

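```bash
python3 -m jog '[[-1,[-0.04,0,0],[0,0,0]],[-1,[-0.08,0,0],[0,0,0]],[-1,[-0.12,0,0],[0,0,0]],[-1,[-0.16,0,0],[0,0,0]],[-1,[-0.16,0,0],[0,0,0]]]';  python3 - <<'E'
from h import *
s=sense();print((L.T@(s["eef_pos"]-O)*1000).round(1),(L.T@s["force"]).round(1),s["gripper_width"],s["gripper_force"])
R=lampR(np.radians(-20),0)@F
go([.5,.0,.33],R); 
E
```

```text
clock: 7.85
eef_pos: [0.6542, 0.238, 0.2064]
tcp_rot: [-0.338, 2.258, 0.152]
force: [-1.0, 0.7, -2.8]
gripper_width: 0.0396
gripper_force: 30.0
[193.1   0.3   4.2] [-2.6  0.9 -1.2] 0.039620552586782536 29.980754256248474
shift [0.095, -0.366, -0.4897] turn [0.0877, 0.2651, 0.1926]
```

```bash
python3 -m jog '[[-1,[-0.06,0,-0.05],[0,0,0]],[-1,[-0.12,0,-0.1],[0,0,0]],[-1,[-0.18,0,-0.15],[0,0,0]],[-1,[-0.18,0,-0.15],[0,0,0]]]';  python3 - <<'E'
from h import *
s=sense();print(s["force"],s["gripper_width"],s["joint_positions"].round(2) if hasattr(s["joint_positions"],'round') else s["joint_positions"])
R=lampR(np.radians(-20),0)@F
go([.55,.05,.35],R); 
E
```

```text
clock: 8.35
eef_pos: [0.656, 0.239, 0.3262]
tcp_rot: [-0.338, 2.254, 0.153]
force: [-0.5, 0.4, -3.1]
gripper_width: 0.0395
gripper_force: 30.0
[-0.51789282  0.36267242 -3.10752876] 0.03950277278186641 [ 0.18 -0.09  1.86  0.17  0.52 -1.79]
shift [0.1669, -0.2998, -0.269] turn [0.0882, 0.2664, 0.1926]
```

```bash
python3 -m jog '[[-1,[0.02,-0.04,-0.04],[0.012,0.036,0.026]],[-1,[0.045,-0.08,-0.07],[0.024,0.072,0.052]],[-1,[0.07,-0.12,-0.11],[0.036,0.108,0.078]],[-1,[0.09,-0.16,-0.145],[0.048,0.144,0.104]],[-1,[0.11,-0.2,-0.18],[0.06,0.18,0.13]]]';  python3 - <<'E'
from h import *
s=sense();print(s["force"],s["gripper_width"],np.round(s["joint_positions"],2))
R=lampR(np.radians(-20),0)@F
go([.55,.0,.33],R); 
E
```

```text
clock: 8.98
eef_pos: [0.5823, 0.1126, 0.3354]
tcp_rot: [0.219, 2.866, 0.055]
force: [0.7, -0.3, -2.8]
gripper_width: 0.0397
gripper_force: 30.0
[ 0.69460646 -0.34250253 -2.75766223] 0.03965266027056651 [ 0.04 -0.02  1.55  0.01  1.34 -1.38]
shift [0.0295, -0.2324, -0.0107] turn [0.0268, 0.0816, 0.0621]
```

```bash
python3 -m jog '[[-1,[0.01,-0.06,-0.003],[0.009,0.027,0.02]],[-1,[0.02,-0.12,-0.006],[0.018,0.054,0.041]],[-1,[0.03,-0.18,-0.01],[0.027,0.081,0.062]],[-1,[0.03,-0.23,-0.01],[0.027,0.081,0.062]],[-1,[0.03,-0.23,-0.01],[0.027,0.081,0.062]]]';  python3 - <<'E'
from h import *
s=sense();R0=Ro.from_rotvec(s["tcp_rot"]).as_matrix();print(s["force"],np.round(s["joint_positions"],2),R0.round(3).tolist())
p=eyes.grab_frame("wrist");cv2.imwrite("pics/w5.png",p["img"][...,::-1]);pickle.dump(p,open("w5.pkl","wb"))
P,u,v=cloud(p);Q=(P-s["eef_pos"])@R0*1000   # tool coords
I=p["img"][v,u].astype(int)
red=(I[:,0]-I[:,1:].max(1)>50);grn=(I[:,1]-I[:,[0,2]].max(1)>35)
near=(Q[:,2]>-60)&(Q[:,2]<40)&(abs(Q[:,1])<35)
for n,m in(("red",red),("grn",grn)):
  for sd in(0,1):
    k=m&near&((Q[:,1]>0)==sd);print(n,sd,k.sum(),Q[k].mean(0).round(1) if k.sum() else '')
k=near&(I.min(1)>150)&(Q[:,0]>28)&(Q[:,0]<125)&(Q[:,2]<-10);K=Q[k]
for _ in range(4):
    c=K.mean(0);w=np.linalg.svd(K-c,full_matrices=False)[2];d=(K-c)@w[2];K=K[abs(d)<.003*1000/2]
print("back plane n(tool)",w[2],c.round(1),len(K),"xrange",K[:,0].min(),K[:,0].max())
for n in("side","scene"):
    q=eyes.grab_frame(n);pickle.dump(q,open(n+"5.pkl","wb"));cv2.imwrite(f"pics/{n}5.png",q["img"][...,::-1])
E
```

```text
clock: 9.6
eef_pos: [0.5512, 0.0003, 0.3292]
tcp_rot: [0.546, 3.088, 0.001]
force: [0.2, 0.1, -3.7]
gripper_width: 0.0401
gripper_force: 30.0
[ 0.16526107  0.14940618 -3.70364017] [-0.16  0.08  1.43  0.    1.62 -1.38] [[-0.939, 0.343, 0.005], [0.343, 0.939, -0.0], [-0.005, 0.002, -1.0]]
red 0 111 [-13.2 -13.3 -27.7]
red 1 113 [-13.1  11.9 -27.9]
grn 0 0 
grn 1 0 
back plane n(tool) [-0.00489229 -0.00247006 -0.99998498] [ 81.   -1.  -27.1] 18191 xrange 28.00130657196034 124.96445371697095
```

View pics/w5.png

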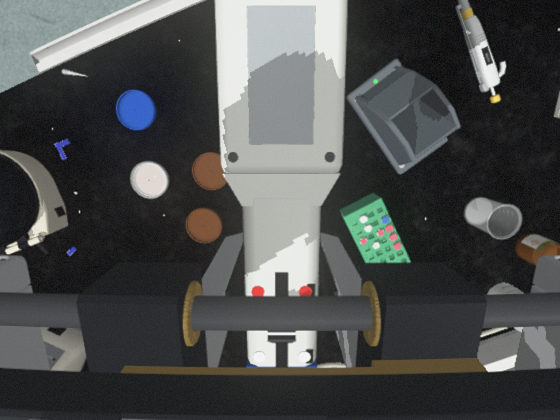

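```bash
python3 - <<'E'
from h import *
p=eyes.grab_frame("wrist");s=sense();R0=Ro.from_rotvec(s["tcp_rot"]).as_matrix()
for q in(p,eyes.grab_frame("side"),eyes.grab_frame("scene")):
    for d in finder.cut_out(q,"dish")[:5]:
        P,u,v=cloud(q,d["region"]);P=P[P[:,2]<.03]; 
        if len(P)==0: continue
        print(round(d["confidence"],2),q["img"][d["region"]].mean(0).round(),np.round((np.percentile(P,2,0)+np.percentile(P,98,0))/2,4),np.round(np.median(P,0),4))
# slide line in tool coords at z=-43.3
q=cv2.undistortPoints(np.float32([[[281,339]]]),p["intrinsics"],np.array(p["dist_coeffs"]))[0,0]
d=R0.T@p["T"][:3,:3]@[q[0],q[1],1];c=R0.T@(p["T"][:3,3]-s["eef_pos"])*1000;t=(-43.3-c[2])/d[2];print("slide lamp x",92.85-(c+t*d)[0],[(v,int(p["img"][v,274:288].mean())) for v in range(330,350)])
for n in("scene0","side0"):
    P,u,v=cloud(pickle.load(open(n+".pkl","rb")));b=(P[:,0]>.3)&(P[:,0]<.8)&(P[:,1]<-.02)&(P[:,1]>-.5)&(P[:,2]>.05)&(P[:,2]<.4)
    Q=P[b];print(n,b.sum());c=np.round(Q[:,:2]/.1).astype(int)
    for k in np.unique(c,axis=0):
        m=(c==k).all(1)
        if m.sum()>5: print(k*.1,m.sum(),Q[m][:,2].max().round(3))
T=np.array([.483,-.203,.107])-R0@[.0929,-.001,.0088];print(T)
go(T+[0,0,.1],lampR(np.radians(-20),0)@F);go(T,lampR(np.radians(-20),0)@F)
E
```

```text
0.82 [120.  84.  61.] [ 0.5042 -0.1047  0.0085] [ 0.5031 -0.1024  0.0144]
0.77 [199. 195. 191.] [ 0.4834 -0.1974  0.0087] [ 0.4834 -0.1961  0.0143]
0.66 [ 53.  93. 185.] [ 0.3798 -0.1709  0.0117] [ 0.3794 -0.1705  0.0144]
0.61 [117.  81.  56.] [ 0.5828 -0.1452  0.0133] [ 0.5821 -0.1447  0.0145]
0.82 [216. 211. 211.] [ 0.4832 -0.2003  0.0118] [ 0.4825 -0.2019  0.0136]
0.82 [123.  85.  64.] [ 0.5034 -0.1028  0.0125] [ 0.5032 -0.1033  0.0139]
0.66 [126.  89.  67.] [ 0.5832 -0.1479  0.0115] [ 0.5816 -0.1491  0.0135]
0.57 [ 63. 101. 198.] [ 0.3791 -0.1741  0.0129] [ 0.379  -0.175   0.0135]
0.9 [210. 209. 205.] [ 0.49   -0.1983  0.01  ] [ 0.4845 -0.2023  0.0158]
0.81 [119.  81.  51.] [ 0.5877 -0.1387  0.0086] [ 0.5821 -0.1496  0.0145]
0.8 [120.  81.  51.] [ 0.5117 -0.1011  0.0087] [ 0.506  -0.1054  0.0143]
0.65 [ 51. 101. 200.] [ 0.3812 -0.1728  0.0097] [ 0.3812 -0.1774  0.0152]
slide lamp x 123.435361614131 [(330, 74), (331, 85), (332, 176), (333, 243), (334, 234), (335, 116), (336, 56), (337, 55), (338, 57), (339, 69), (340, 86), (341, 78), (342, 67), (343, 75), (344, 82), (345, 83), (346, 83), (347, 82), (348, 82), (349, 83)]
scene0 6300
[ 0.3 -0.4] 18 0.058
[ 0.4 -0.5] 2319 0.134
[ 0.4 -0.4] 1988 0.14
[ 0.5 -0.5] 826 0.129
[ 0.5 -0.4] 374 0.135
[ 0.7 -0.5] 127 0.126
[ 0.7 -0.4] 12 0.088
[ 0.7 -0.1] 208 0.07
[0.7 0. ] 37 0.07
[ 0.8 -0.1] 347 0.071
[0.8 0. ] 43 0.07
side0 5365
[ 0.4 -0.4] 1366 0.138
[ 0.4 -0.3] 9 0.055
[ 0.5 -0.4] 955 0.133
[ 0.6 -0.5] 197 0.097
[ 0.7 -0.5] 1694 0.149
[ 0.7 -0.4] 139 0.093
[ 0.7 -0.1] 334 0.069
[0.7 0. ] 65 0.067
[ 0.8 -0.1] 528 0.07
[0.8 0. ] 75 0.067
[ 0.57061484 -0.23365284  0.11663807]
shift [-0.1928, -0.4305, 0.2348] turn [0.0005, 0.0035, 0.0005]
shift [-0.1905, -0.4308, 0.4348] turn [0.0005, 0.0035, 0.0005]
```

```bash
python3 -m jog '[[-1,[-0.05,-0.11,0.04],[0,0.0035,0]],[-1,[-0.1,-0.22,0.08],[0,0.0035,0]],[-1,[-0.15,-0.33,0.13],[0,0.0035,0]],[-1,[-0.19,-0.426,0.2],[0,0.0035,0]],[-1,[-0.19,-0.426,0.235],[0,0.0035,0]]]';  python3 - <<'E'
from h import *
s=sense();R=lampR(np.radians(-20),0)@F
T=np.array([.483,-.2005,.107])-R@[.0929,-.001,.0088];go(T,R);print(s["force"])
E
```

```text
clock: 10.68
eef_pos: [0.5688, -0.2349, 0.2141]
tcp_rot: [-0.551, -3.091, -0.002]
force: [-1.0, 1.3, -3.7]
gripper_width: 0.0397
gripper_force: 30.0
shift [-0.0015, 0.0078, 0.1967] turn [0.0003, -0.0007, -0.0012]
[-0.9590102   1.27142271 -3.65940677]
```

```bash
python3 -m jog '[[-1,[-0.001,0.007,0.05],[0,0,-0.001]],[-1,[-0.001,0.007,0.1],[0,0,-0.001]],[-1,[-0.001,0.007,0.15],[0,0,-0.001]],[-1,[-0.001,0.007,0.195],[0,0,-0.001]],[-1,[-0.001,0.007,0.195],[0,0,-0.001]]]';python3 -m jog '[[-1,[0,0,0],[0,0,0]],[-1,[0,0,0],[0,0,0]],[-1,[0,0,0],[0,0,0]]]';  python3 - <<'E'
from h import *
s=sense();R0=Ro.from_rotvec(s["tcp_rot"]).as_matrix();R=lampR(np.radians(-20),0)@F
T=np.array([.483,-.2005,.107])-R@[.0929,-.001,.0088];go(T,R);print(s["force"])
print("window",s["eef_pos"]+R0@[.0929,-.001,.0088])
p=eyes.grab_frame("wrist");P,u,v=cloud(p);Q=(P-s["eef_pos"])@R0*1000;I=p["img"][v,u].astype(int)
near=(Q[:,2]>-60)&(Q[:,2]<40)&(abs(Q[:,1])<35)
red=(I[:,0]-I[:,1:].max(1)>50)&near;print("red",Q[red].mean(0))
K=Q[near&(I.min(1)>150)&(Q[:,0]>28)&(Q[:,0]<125)&(Q[:,2]<-10)]
for _ in range(4):
    c=K.mean(0);w=np.linalg.svd(K-c,full_matrices=False)[2];K=K[abs((K-c)@w[2])<1.5]
print("n world",R0@w[2],c);print([(i,int(p["img"][i,274:288].mean())) for i in range(328,340)])
q=eyes.grab_frame("side");cv2.imwrite("pics/side6.png",cv2.resize(q["img"][150:420,130:490],None,fx=2,fy=2)[...,::-1])
E
```

```text
clock: 11.3
eef_pos: [0.57, -0.2263, 0.1168]
tcp_rot: [-0.537, -3.091, -0.005]
force: [0.3, 0.2, -2.8]
gripper_width: 0.0397
gripper_force: 30.0
clock: 11.68
eef_pos: [0.5721, -0.2289, 0.1202]
tcp_rot: [0.54, 3.093, 0.001]
force: [-0.4, 0.0, -3.4]
gripper_width: 0.0399
gripper_force: 30.0
shift [0.0011, -0.0056, 0.0088] turn [0.0003, 0.0006, 0.0012]
[-3.55316760e-01  2.92968803e-03 -3.44257403e+00]
window [ 0.48437709 -0.19836526  0.11122356]
red [-13.05341513  -0.49007838 -27.88442012]
n world [-0.00138569  0.00396142 -0.99999119] [ 81.24712027  -1.03926424 -27.01635613]
[(328, 80), (329, 79), (330, 73), (331, 97), (332, 194), (333, 242), (334, 232), (335, 93), (336, 50), (337, 54), (338, 55), (339, 68)]
```

View pics/side6.png

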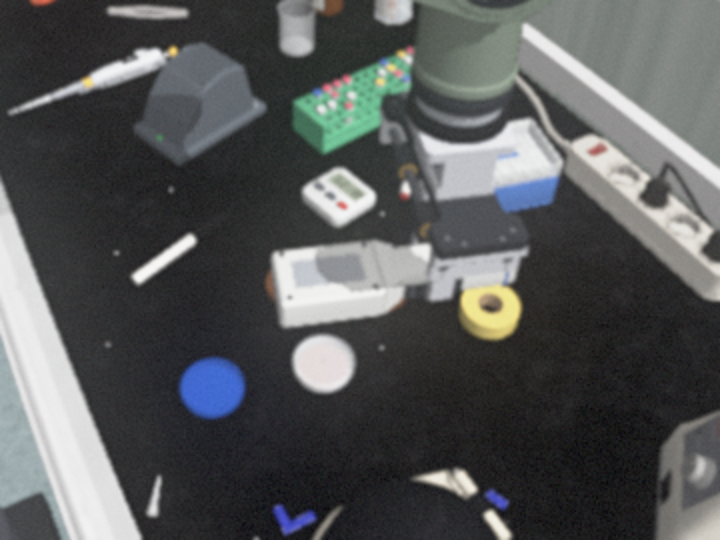

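```bash
python3 -c "
from bench import arm
print(arm.finish_job())"
```

```text
the job is handed in; nothing more can be done
None
```

The job is handed in at about 12 s of the 48 s limit: the power slide is on the green dot (measured at lamp x ≈ 120 mm), and the level lamp is still in the gripper, its window centred within about 3 mm of the dish centre and about 10 cm above the dish.

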